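# Free the seized knob and shut the dust-box shutter

## Task

Shut the sliding shutter of the bench dust box: break its seized T-bar knob loose with a firm push or twist and turn it counterclockwise (seen from above) a full quarter turn to its stop, so that the tongue swings out of the way, push the shutter fully home over the suction port, then press the one raised push-rivet pin flush to lock it. Leave the bottles, tools and scraps around it standing or lying where they are.

Things in the scene. Friction and masses are not known exactly. Their poses are not given: they have to be found in the camera images.
- station: Dust box: fixed flat green box, deck 40 mm above the bench. Origin on its underside, on the shutter channel's centre line and level in y with the knob axis; it spans local x -75..175, y -172..172 mm. Local x points from channel to knob, local y the way the shutter closes. Two rails along y (local x = +-30..44, tops 11 mm above deck) guide the shutter. A duct 64 mm high lies at local x 175..270.
- port (a point): Centre of the round suction port, 50 mm across, in the deck at station local (0, 85), dark with three bars; the shut shutter covers it.
- home (a point): Point on the deck, station local (0, 30) mm, where the shutter's origin lies when it is fully home (its front edge on the end stop at local y 145).
- knob (a joint): Turn of the seized knob, rad: 0 = as seized; grows counterclockwise seen from above to a stop at 1.6. Starts 0 to 0.03. Resistance builds up to about 0.55 N m (14 N pushing near 40 mm from the axis) by about 0.25, then it gives with a small jerk to about 0.45; let go before that, it springs back. Beyond 0.5 it turns freely (under 0.1 N m) and stays where left.
- knob_bar (a point): Middle of the knob's black T-bar, on its vertical axis, station local (100, 0), 49 mm above deck. Bar 100 mm long, 12 wide, 14 tall (42..56 mm above deck), centred on the axis; hub 30 mm across. This point's x axis runs along the bar; at knob = 0 it is station x: one arm points to the channel (-x), one away (+x). Either arm can be pushed.
- bar_end (a point): Point on the T-bar 45 mm from the axis along +x of point knob_bar (the arm away from the tongue); shows the bar's direction.
- tongue_tip (a point): Tip of the knob's steel tongue, a bar 12 mm wide running from the hub along -x of knob_bar to 105 mm from the axis, 14..24 mm above deck. At knob = 0 it blocks the shutter's tab; it swings back towards station -y and at a quarter turn is clear of the channel. Under it a fixed dark round cover, 76 mm across, 12.5 mm high, with a lug towards +x.
- shutter: Loose flat steel shutter 68 x 121 x 6 mm, about 0.2 kg, captive under the rails, sliding along station y (same axes). Origin on the deck under its upright push tab; the plate reaches 115 mm ahead (+y) and 6 mm behind. Tab 40 mm wide (x), 8 mm thick (y), top 30 mm above deck. Starts at station local y -125..-95 mm; home at +30 mm.
- tab_top (a point): Middle of the top edge of the shutter's tab, 30 mm above deck.
- hole (a point): Top of the 16 mm square hole in the shutter, 100 mm ahead of the tab; comes under the raised rivet pin when the shutter is home.
- pin (a joint): Travel of the middle rivet's pin, m: starts 0..0.001 (raised), 0.010 = fully pressed in. Needs about 8 N downward; stays where left. If pressed before the shutter is home it is stopped by or blocks the shutter.
- pin_top (a point): Middle of the flat 14 mm head of the raised black rivet pin, station local (0, 130), 29 mm above deck when up, 19 when pressed in (0.5 mm above the 24 mm flange round it). It sits in a steel bridge over the channel (local x +-48, y 116..150, top 16.5 mm above deck); two like rivets at local x +-32 are already flush: leave them.
- glue: Bystander: white glue bottle, 36 mm diameter, 75 mm tall, origin under its middle; stands on the deck just behind one of the two arms of the T-bar (either one), so high that a finger cannot come down there.
- tin: Bystander: flat steel tin, 36 mm diameter, 26 mm tall, origin under its middle; on the deck behind the other arm, lower than the T-bar's underside.
- offcuts: Bystander: glued pair of wood offcuts, 60 x 35 x 36 mm, on the deck near the knob, origin under its middle.
- pot: Bystander: open black pot, 64 mm diameter, 80 mm tall, on the bench beyond the -y end of the box, origin under its middle.
- jar: Bystander: white jar, 60 mm diameter, 70 mm tall, on the bench beyond the +y end of the box, origin under its middle.
- wrench: Bystander: 150 mm wrench lying on the bench in front (-x) of the box.
- driver: Bystander: screwdriver lying on the bench in front (-x) of the box.
- tape: Bystander: cardboard ring 90 mm across, 22 mm tall, lying on the bench beyond the +y end of the box.
There are look-alikes about, which are no part of the job. Leave any black look-alike of the shutter alone.

How it is judged:
By the outcome, as a careful person would: the job done as asked, in the order asked, and still so for the second after the job is handed in, with the robot touching nothing.
It also fails if it takes over 48 s, if anything falls off the work surface, if the arm or the gripper's body presses on something with over 40 N, if the wrist force passes 120 N, or if a joint passes its speed limit or range.

## Robot

A 7-joint arm with a two-finger parallel gripper is mounted at the origin on the work surface. World frame = base frame: x ahead of the robot, y to its left, z up, the work surface at z = 0. Lengths are in m, angles in degrees, forces in N, time in s.
With the tool pointing down it reaches from about 0.35 to 0.775 m from the base axis. Payload 3.1 kg.
Tool frame: the origin (TCP) lies on the centre line of the jaws, within the pads' length; the fingertips stand 17 mm ahead of it and the grasp point (between the pads) lies 2 mm behind it (robot.tip_reach is the distance from the TCP to the fingertips, in m); z points along the fingers, y is the line along which they close (so a half turn about z gives the same grasp; the last joint's range is limited). The gripper opens to 85 mm and grips with 20 to 120 N. Pads are 22 mm wide; open, the fingers measure 114 mm over their backs; the gripper's body (76 mm by 85 mm) begins 54 mm behind the grasp point. The pads swing forward as they close: fully open they stand 13 mm farther back than shut.
Start: joints at [-2.389, 17.813, 0.802, 86.603, -0.252, 75.585, -1.558], TCP at [0.55, 0, 0.248] pointing down, gripper open.
Joint ranges: [-154.91, 154.91], [-16.99, 109.72], [-72.82, 74.43], [7.12, 147.25], [-82.49, 262.49], [11.32, 116.49], [-174.64, 174.64]. Speed limits (degrees/s): [159.86, 159.86, 180, 180, 180, 180, 180].

## Interface

Orientations are given as [roll, pitch, yaw] about the fixed x, y, z axes, in that order (R = Rz(yaw) Ry(pitch) Rx(roll)).
In Python, from station import robot, fingers, vision, workorder, recognise gives the robot as it stands. Calls block until the motion is done:
- robot.move_to(position, orientation): joint-space move of the TCP to a pose.
- robot.line_to(position, orientation=None, velocity=0.15, f_stop=None): straight line of the TCP; orientation=None keeps the orientation; velocity is the mean speed in m/s. With f_stop (N) it stops when the force on the tool has changed by that much, and returns True; else False.
- robot.move_j(angles): joint-space move.
- fingers.gripper_to(opening, force=None): opening from 0.0 (shut) to 1.0 (fully open); force is the grip in N (None keeps the last); returns when the fingers have stopped.
- robot.pause(seconds).
- robot.inverse_kinematics(position, orientation): joint angles nearest the present ones, or None.
- vision.grab_frame(name): name is "scene" or "side" or "wrist"; returns the picture (480x640x3 uint8, red, green, blue); there is no depth.
- vision.calibration(name): a dict with "mtx" (3x3 intrinsics, pixels), "extrinsics" (4x4, takes a point from world to camera coordinates); the wrist camera has in their place "T_tool_cam" (4x4, takes a point from camera to tool coordinates, whose origin is the TCP and whose axes are the flange's). Camera axes: x right, y up, looking along -z (the intrinsics and any distortion apply to the point x, -y, -z); pixel columns grow to the right and rows downward; lengths in m; the calibration is good to about 2 mm. A picture is of the moment at which its call begins: read the wrist's pose just before it. calibration takes no time and is no camera call.
A pose or a line that the arm cannot do raises robot.PlanningError and nothing moves.
- workorder.close_job(): hands the job in; it is judged then, once.
Trained networks look in the newest picture that a camera, given by its name, has taken for a name from the list of things; names that differ only in an ending like _2 or _b are one class to them, and where a whole thing is asked for, a point or a joint stands for the part that bears it (a point fixed in the world has none). Each returns a list of dicts, best first, with "p" (0 to 1); they miss things now and then, are a little off and sometimes report something else, mostly with a low value. They report only what shows in the picture. A call takes as long as a camera call. They do not tell look-alikes from the thing itself.
- recognise(label, camera): "rect" ([centre column, centre row, width, height] in pixels, round what is visible of it).
Readings, each from a call of its own:
- robot.current_time_s(): time.
- robot.current_joint_positions(): joint angles.
- robot.current_dq(): joint speeds.
- robot.current_joint_torque(): joint torques, N m.
- robot.current_tool_pos(): TCP position.
- robot.current_eef_rot(): TCP orientation.
- robot.current_contact_force(): force on the tool from outside, world axes, zero at the start.
- robot.current_torque(): the same for the moment, N m.
- robot.current_finger_gap(): opening from 0.0 (shut) to 1.0 (fully open).
- robot.current_gripper_force(): force on a finger pad.
Only numpy, scipy, OpenCV 4.12 (cv2) and the standard library are available. Lean on these libraries where they do the work, as an engineer would, in place of code of your own. Each camera call takes 0.05 s, during which the arm holds its last target. There are 200 camera calls.

## Working session

There is one attempt and no reset: what is moved stays moved. The work goes in short steps, each a Python script; the robot and the scene stay as the last script left them, time stands still between calls to the robot, and variables do not carry over. Pictures are saved under pics/ and viewed, at most 10 in all, crops included, and the job is handed in when it is done.

```bash
mkdir -p pics; ls
cat > h.py <<'E'
import numpy as np, cv2
from station import robot, fingers, vision, workorder, recognise
def save(n,f):
    im=vision.grab_frame(n); cv2.imwrite('pics/'+f,im[:,:,::-1]); return im
E
python3 - <<'E'
from h import *
for n in ("scene","side"):
    save(n,n+'1.png'); c=vision.calibration(n); print(n,c)
    for l in ("station","knob","tongue_tip","shutter","tab_top","pin","pin_top","glue","tin","offcuts","pot","jar","bar_end","knob_bar","hole","port"):
        try: print(l,[(np.round(d["rect"]).astype(int).tolist(),round(d["p"],2)) for d in recognise(l,n)[:4]])
        except Exception as e: print(l,e)
print(robot.current_time_s())
E
```

```text
pics
scene {'mtx': array([[571.6337571 ,   0.        , 315.57122057],
       [  0.        , 571.6337571 , 237.41620133],
       [  0.        ,   0.        ,   1.        ]]), 'extrinsics': array([[ 0.86420224,  0.50305977, -0.00923897, -0.39360173],
       [-0.32540674,  0.57283022,  0.75231376,  0.12909746],
       [ 0.38375115, -0.64714482,  0.65874019, -1.64190592],
       [ 0.        ,  0.        ,  0.        ,  1.        ]])}
station [([350, 295, 184, 142], 0.92), ([357, 276, 60, 24], 0.39)]
knob [([361, 273, 60, 21], 0.78), ([390, 229, 30, 31], 0.17)]
tongue_tip [([361, 277, 63, 27], 0.84)]
shutter [([129, 376, 42, 59], 0.82), ([260, 242, 46, 33], 0.69), ([210, 285, 58, 37], 0.63), ([319, 285, 47, 41], 0.6)]
tab_top [([132, 373, 35, 58], 0.95), ([211, 283, 60, 36], 0.71), ([314, 286, 49, 40], 0.66), ([259, 243, 53, 36], 0.65)]
pin [([359, 277, 64, 23], 0.64)]
pin_top []
glue [([369, 300, 18, 35], 0.64)]
tin [([359, 276, 57, 24], 0.51), ([368, 267, 19, 8], 0.48)]
offcuts [([411, 259, 27, 30], 0.59), ([350, 295, 183, 142], 0.34)]
pot [([309, 358, 30, 43], 0.61), ([350, 297, 182, 1
[... 945 characters left out ...]
, 149, 125], 0.35)]
tab_top [([231, 354, 54, 57], 0.82), ([239, 287, 37, 46], 0.79), ([238, 467, 52, 25], 0.76), ([339, 294, 29, 44], 0.59)]
pin []
pin_top [([383, 288, 152, 125], 0.54)]
glue [([399, 282, 16, 28], 0.85)]
tin [([365, 256, 20, 10], 0.72), ([399, 281, 15, 28], 0.17)]
offcuts [([388, 231, 29, 22], 0.65)]
pot [([400, 360, 33, 46], 0.93), ([363, 255, 16, 13], 0.17)]
jar [([336, 214, 26, 28], 0.59), ([290, 332, 21, 61], 0.33)]
bar_end [([367, 265, 67, 17], 0.69)]
knob_bar [([369, 265, 64, 18], 0.89)]
hole [([232, 354, 56, 57], 0.96), ([240, 289, 32, 51], 0.66), ([238, 468, 48, 19], 0.6), ([340, 293, 25, 40], 0.56)]
port [([380, 290, 152, 125], 0.69), ([368, 265, 64, 23], 0.22)]
1.7
```

View pics/scene1.png

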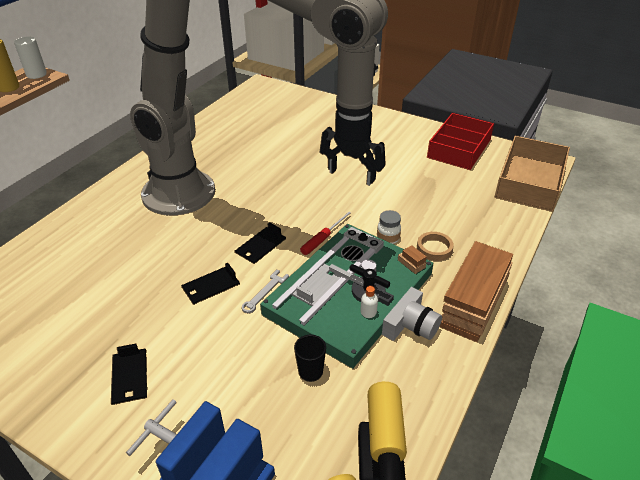

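View pics/side1.png

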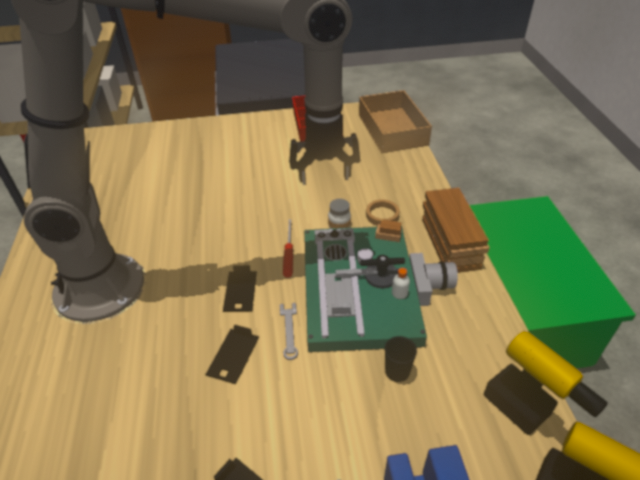

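The station is at about (350,295) in scene and (380,289) in side. The real shutter is the grey plate between the rails at (319,285) / (340,294). The black plates at (129,376), (260,242) and (210,285) are look-alikes. The glue (369,300) is behind the +x arm and the tin (368,267) behind the -x arm, so I'll push the -x arm over the tin. Next I'll fit a rough pose and look with the wrist camera.

```bash
cat >> h.py <<'E'
from scipy.optimize import least_squares
from scipy.spatial.transform import Rotation as Rn
D=np.diag([1,-1,-1.])
def projc(c,E,P):
    q=(np.asarray(P,float)@E[:3,:3].T+E[:3,3])@D
    u=q@c["mtx"].T; return u[:,:2]/u[:,2:]
def S2W(s,P):  # station (x,y,yaw), local pts m
    P=np.atleast_2d(P).astype(float); c,n=np.cos(s[2]),np.sin(s[2])
    return np.c_[s[0]+c*P[:,0]-n*P[:,1], s[1]+n*P[:,0]+c*P[:,1], P[:,2]]
def wristE():
    p=np.array(robot.current_tool_pos()); R=Rn.from_euler('xyz',robot.current_eef_rot(),degrees=True).as_matrix()
    T=np.eye(4);T[:3,:3]=R;T[:3,3]=p
    return np.linalg.inv(T@vision.calibration("wrist")["T_tool_cam"])
def fit(obs,s0):  # obs: list of (c,E,localpts,px)
    f=lambda s:np.concatenate([(projc(c,E,S2W(s,P))-px).ravel() for c,E,P,px in obs])
    r=least_squares(f,s0,loss='soft_l1',f_scale=2); return r.x,f(r.x).reshape(-1,2)
E
python3 - <<'E'
from h import *
P=np.array([[-75,172,40],[175,172,40],[175,-172,40],[-75,-172,40]])/1000
obs=[]
for n,px in (("scene",[[348,226],[433,266],[352,352],[262,306]]),("side",[[305,229],[405,228],[423,333],[307,338]])):
    c=vision.calibration(n); obs.append((c,c["extrinsics"],P,np.array(px,float)))
s,r=fit(obs,[0.6,-0.2,0.0]); print(s,np.degrees(s[2]),r.round(1))
print(vision.calibration("wrist"))
Q=np.array([[100,0,96],[0,130,69],[-105+100,0,60],[0,-110,70]])/1000
print(S2W(s,Q))
E
```

```text
[ 0.56290902 -0.10341853 -0.12776171] -7.320206660294733 [[ 0.9 -3. ]
 [ 2.5 -2.4]
 [ 0.6  6.3]
 [-2.3 -3.5]
 [ 0.  -1. ]
 [-1.5 -2.8]
 [ 3.6  4. ]
 [-1.4  2.6]]
{'mtx': array([[427.33428111,   0.        , 313.16335644],
       [  0.        , 427.33428111, 244.73048339],
       [  0.        ,   0.        ,   1.        ]]), 'T_tool_cam': array([[-1.66449059e-04,  9.54366911e-01,  2.98636519e-01,
         7.60328369e-02],
       [ 9.99999658e-01, -8.29940177e-05,  8.22591113e-04,
        -9.44053997e-04],
       [ 8.09838784e-04,  2.98636554e-01, -9.54366571e-01,
        -1.25497361e-01],
       [ 0.00000000e+00,  0.00000000e+00,  0.00000000e+00,
         1.00000000e+00]])}
[[ 0.66209398 -0.11615997  0.096     ]
 [ 0.57947289  0.02552192  0.069     ]
 [ 0.55794977 -0.10278145  0.06      ]
 [ 0.54889343 -0.21252198  0.07      ]]
```

Run:
```python
from h import *
import pickle
print(robot.current_eef_rot())
y=robot.current_eef_rot()[2]
robot.move_to([0.60,-0.11,0.29],[180,0,0])
E=wristE(); im=save("wrist","w1.png")
pickle.dump(E,open('E1.pkl','wb')); print(robot.current_tool_pos(),robot.current_eef_rot(),robot.current_time_s())
for l in ("knob","shutter","tab_top","pin_top","glue","tin","offcuts"):
    print(l,[(np.round(d["rect"]).astype(int).tolist(),round(d["p"],2)) for d in recognise(l,"wrist")[:3]])
```

```text
[1.79998086e+02 4.72679595e-04 9.00083295e+01]
[ 0.59989567 -0.10918401  0.28975535] [-1.79956002e+02  2.73408259e-02  1.04165433e-01] 2.925
knob [([321, 158, 38, 191], 0.93)]
shutter [([280, 419, 114, 62], 0.88), ([365, 251, 145, 78], 0.74), ([419, 433, 87, 73], 0.58)]
tab_top [([418, 431, 89, 74], 0.91), ([279, 420, 113, 62], 0.83), ([366, 250, 139, 81], 0.71)]
pin_top [([153, 236, 14, 17], 0.73)]
glue [([397, 92, 58, 50], 0.71)]
tin [([255, 165, 44, 46], 0.66), ([326, 166, 426, 330], 0.24)]
offcuts [([154, 64, 80, 97], 0.77)]
```

View pics/w1.png

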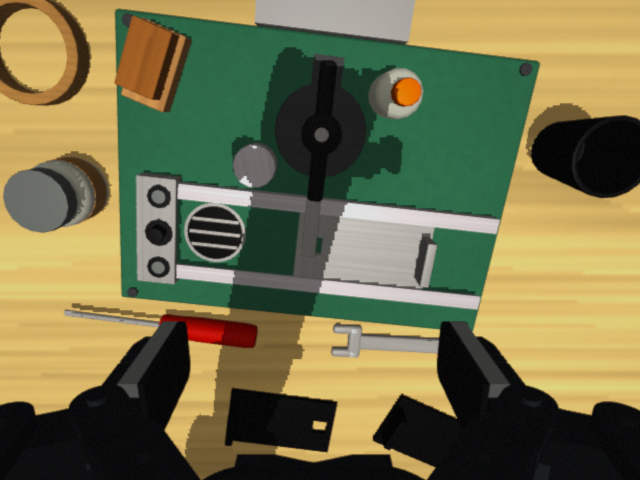

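The wrist view shows the station whole: pin (157,232), flush rivets (158,196) and (158,267), port (215,233), hub (321,134) with bar ends (326,62) and (315,199), tab (428,258), tin (255,165), glue (397,92). The bar's -x arm points down towards the channel, with the tin on its left (+y) as expected.

Run:
```python
from h import *
import pickle
E=pickle.load(open('E1.pkl','rb')); c=vision.calibration("wrist")
P=np.array([[-75,172,40],[175,172,40],[175,-172,40],[0,130,69],[32,130,59],[-32,130,59],[0,85,40],[100,0,96],[150,0,96],[50,0,96]])/1000
px=np.array([[121,297],[117,10],[540,62],[157,232],[158,196],[158,267],[215,233],[321,134],[326,61],[315,200.]])
s,r=fit([(c,E,P,px)],[0.563,-0.103,-0.128]); print(s,np.degrees(s[2])); print(r.round(1).tolist())
np.save('s.npy',s)
def back(u,z):
    d=np.r_[(np.array(u)-c["mtx"][:2,2])/c["mtx"][0,0],1]*[1,-1,-1]; Ri=E[:3,:3].T; o=-Ri@E[:3,3]; d=Ri@d
    w=o+d*(z-o[2])/d[2]; k,n=np.cos(s[2]),np.sin(s[2]); q=w-[s[0],s[1],0]
    return (np.array([k*q[0]+n*q[1],-n*q[0]+k*q[1],z])*1000).round(1)
print('tabtop',back([428,258],.07),'tabtop ends',back([436,236],.07),back([420,284],.07),'tin top',back([255,165],.066),'glue top',back([406,92],.115),'glue base l',back([375,88],.04),'offcuts',back([187,36],.076),back([168,110],.06))
print(S2W(s,np.array([[100,0,96],[0,30,70],[0,130,69]])/1000))
```

```text
[ 0.55934003 -0.10439935 -0.11238974] -6.439457831141415
[[-0.5, 0.5], [-3.1, -3.1], [2.2, -1.1], [-2.9, 4.1], [0.4, 0.7], [-0.0, 0.3], [-0.0, -0.4], [0.8, 0.5], [4.4, -0.8], [-1.1, 2.0]]
tabtop [   7.4 -103.1   70. ] tabtop ends [  27.4 -106.    70. ] [ -17.  -100.9   70. ] tin top [68.6 50.1 66. ] glue top [134.4 -51.7 115. ] glue base l [139.2 -40.6  40. ] offcuts [156.4 104.3  76. ] [103.1 122.5  60. ]
[[ 0.65870913 -0.11561468  0.096     ]
 [ 0.56270463 -0.07458862  0.07      ]
 [ 0.57391996  0.02478047  0.069     ]]
```

Run:
```python
import cv2
im=cv2.imread('pics/w1.png'); cv2.imwrite('pics/w1c.png',cv2.resize(im[40:320,130:510],None,fx=2,fy=2,interpolation=cv2.INTER_CUBIC))
```

```text
(no output)
```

View pics/w1c.png

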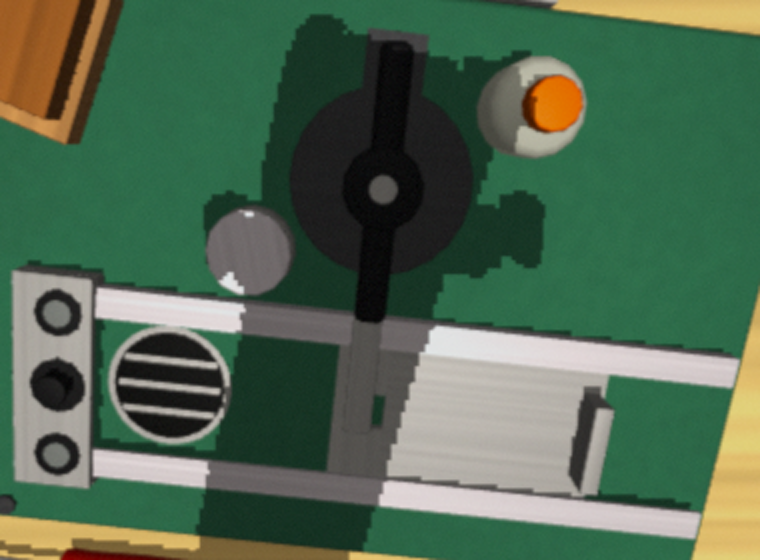

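The fit agrees with the box geometry to about 2 mm. The tab is at local y ≈ -103 and the tin at (69,50), which the finger clears at 31 mm above deck. The real shutter is the grey plate between the rails. Next I push the -x arm from its +y side.

```bash
cat >> h.py <<'E'
try: s=np.load('s.npy'); sy=np.degrees(s[2])
except Exception: pass
def W(x,y,z): return S2W(s,np.array([x,y,z+40])/1000)[0]   # station local mm, z above deck
def fpose(th,back,r=38,tip=31):
    ph=np.pi+th; t=np.array([-np.sin(ph),np.cos(ph)]); a=np.array([np.cos(ph),np.sin(ph)])
    p=np.array([100,0])+r*a-t*(17+back)
    return W(p[0],p[1],tip+17),[180,0,sy+90+np.degrees(th)]
E
python3 - <<'E'
from h import *
print(robot.tip_reach)
fingers.gripper_to(0.0)
p,o=fpose(0,6); robot.move_to(p+[0,0,.07],o)
print('desc',robot.line_to(p,velocity=.1,f_stop=6),robot.current_tool_pos()-p)
F0=np.array(robot.current_contact_force())
for th in (0.0,0.12,0.25,0.4,0.55):
    p,o=fpose(th,0); robot.line_to(p,o,velocity=.05)
    print(th,(np.array(robot.current_contact_force())-F0).round(1),robot.current_time_s())
E
python3 - <<'E'
from h import *
for th in (0.8,1.05,1.3,1.5):
    p,o=fpose(th,0); robot.line_to(p,o,velocity=.1)
    print(th,np.array(robot.current_contact_force()).round(1))
for th in (1.6,1.66,1.72):
    p,o=fpose(th,0); hit=robot.line_to(p,o,velocity=.03,f_stop=9)
    print(th,hit,np.array(robot.current_contact_force()).round(1),robot.current_time_s())
    if hit: break
E
```

```text
0.017
desc False [ 0.00066647 -0.00011731  0.00075725]
0.0 [ 0.4  0.5 -0.5] 6.3667
0.12 [ 1.2  2.3 -0. ] 6.6333
0.25 [2.5 6.1 0.4] 6.9167
0.4 [-1.1 11.1  2.9] 7.2167
0.55 [ 0.1  2.3 -0.2] 7.5167
0.8 [-0.6 -0.2 -0.4]
1.05 [-0.1  0.3  0.5]
1.3 [-0.  -0.3  0.4]
1.5 [-1.  -0.4 -0.1]
1.6 False [-1.   0.5 -0.4] 9.3583
1.66 False [-3.2  0.1  2.1] 9.6083
1.72 False [-9.   1.   4.5] 9.8583
```

Run:
```python
from h import *
import pickle
p,o=fpose(1.76,0); print(robot.line_to(p,o,velocity=.03,f_stop=12),np.array(robot.current_contact_force()).round(1))
p,o=fpose(1.70,12); robot.line_to(p,o,velocity=.1)
robot.line_to(p+[0,0,.08],velocity=.2)
robot.move_to([0.60,-0.11,0.29],[180,0,0])
E=wristE(); save("wrist","w2.png"); pickle.dump(E,open('E2.pkl','wb'))
c=vision.calibration("wrist")
for th in (1.4,1.5,1.6):
    print(th,projc(c,E,[W(100+50*np.cos(th),50*np.sin(th),56),W(100-50*np.cos(th),-50*np.sin(th),56),W(100-105*np.cos(th),-105*np.sin(th),24)]).round(0).tolist())
print(robot.current_time_s())
```

```text
False [-13.    1.4   7.2]
1.4 [[253.0, 114.0], [386.0, 154.0], [443.0, 169.0]]
1.5 [[252.0, 121.0], [388.0, 147.0], [448.0, 156.0]]
1.6 [[251.0, 128.0], [389.0, 140.0], [451.0, 143.0]]
13.2667
```

View pics/w2.png

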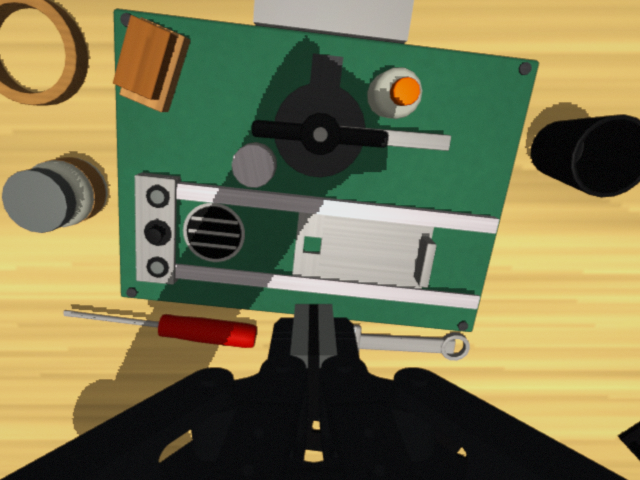

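The knob is at its stop: the tongue tip at (450,142) matches the prediction for 1.6 rad, and the tin and glue haven't moved. Next I push the shutter.

Run:
```python
from h import *
import pickle
o=[180,0,sy+90]
robot.move_to(W(0,-134,12+17+60),o)
print('desc',robot.line_to(W(0,-134,13+17),velocity=.1,f_stop=6))
print('slide',robot.line_to(W(0,5,30),velocity=.08,f_stop=15),np.array(robot.current_contact_force()).round(1))
hit=robot.line_to(W(0,32,30),velocity=.03,f_stop=15)
q=robot.current_tool_pos()-np.r_[s[:2],0]; print('end',hit,-np.sin(s[2])*q[0]+np.cos(s[2])*q[1],np.array(robot.current_contact_force()).round(1))
q=W(0,-10,30); robot.line_to(q,velocity=.1); robot.line_to(q+[0,0,.08],velocity=.2)
robot.move_to([0.53,0.025,0.19],[180,0,0])
E=wristE(); save("wrist","w3.png"); pickle.dump(E,open('E3.pkl','wb'))
c=vision.calibration("wrist")
print(projc(c,E,[W(0,130,29),W(0,34,30),W(0,26,30),W(32,130,19),W(-32,130,19),W(48,116,16.5),W(-48,116,16.5)]).round(0).tolist())
for l in ("pin_top","tab_top"): print(l,[(np.round(d["rect"]).astype(int).tolist(),round(d["p"],2)) for d in recognise(l,"wrist")[:3]])
print(robot.current_time_s())
```

```text
desc False
slide False [ 0.9 -1.   1.1]
end True 0.015858670118297672 [ 0.4 -0.9  1. ]
[[312.0, 167.0], [478.0, 186.0], [492.0, 188.0], [319.0, 109.0], [306.0, 217.0], [346.0, 82.0], [326.0, 243.0]]
pin_top [([311, 168, 24, 26], 0.69)]
tab_top [([596, 439, 88, 82], 0.97), ([413, 173, 165, 114], 0.81), ([452, 445, 34, 29], 0.64)]
20.4667
```

View pics/w3.png

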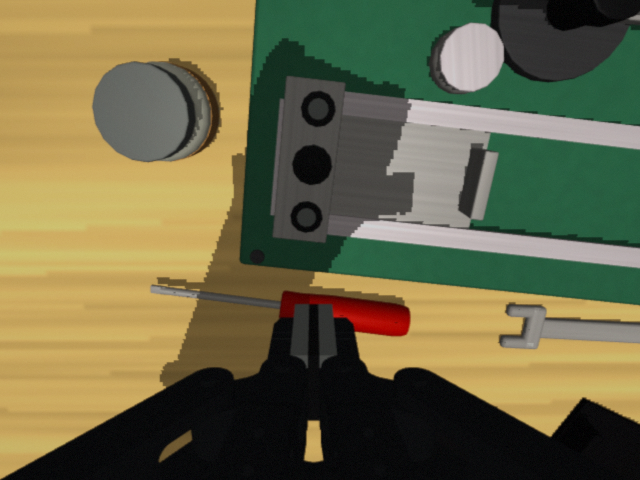

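The tab top at (486,185) matches the home prediction (478–492, 187), so the shutter is home. The pin at (312,166) also matches its prediction, so I'll press it.

Run:
```python
from h import *
import pickle
o=[180,0,sy]
robot.move_to(W(0,130,17+60),o)
robot.line_to(W(0,130,17+32),velocity=.1)
hit=robot.line_to(W(0,130,17+16),velocity=.02,f_stop=25)
print(hit,(robot.current_tool_pos()[2]-.057)*1000,np.array(robot.current_contact_force()).round(1))
robot.line_to(W(0,130,17+80),velocity=.2)
robot.move_to([0.53,-0.01,0.23],[180,0,0])
E=wristE(); save("wrist","w4.png")
c=vision.calibration("wrist")
print(projc(c,E,[W(0,130,29),W(0,130,19),W(0,34,30),W(0,26,30)]).round(0).tolist(),robot.current_time_s())
```

```text
False 18.88423267474327 [-5.3  1.7 15. ]
[[261.0, 160.0], [263.0, 158.0], [405.0, 176.0], [417.0, 177.0]] 23.3083
```

View pics/w4.png

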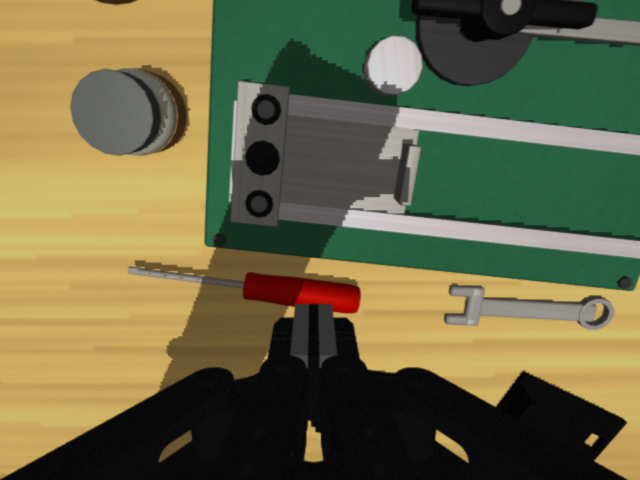

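The shutter is still home. The pin reached about 19 mm at 15 N; I'll press once more, harder, to confirm it has bottomed.

Run:
```python
from h import *
robot.move_to(W(0,130,17+50),[180,0,sy])
robot.line_to(W(0,130,17+22),velocity=.1)
for z in (18,15,12,10):
    hit=robot.line_to(W(0,130,17+z),velocity=.02,f_stop=32)
    print(z,hit,(robot.current_tool_pos()[2]-.057)*1000,np.array(robot.current_contact_force()).round(1))
    if hit: break
robot.line_to(W(0,130,17+100),velocity=.2)
robot.move_to([0.60,-0.11,0.29],[180,0,0])
save("wrist","w5.png"); print(robot.current_time_s())
```

```text
18 False 19.04114509790778 [-0.7  0.3  4.3]
15 False 18.727880405263484 [-6.6  1.4 19.7]
12 False 18.606742426591044 [-11.4   2.9  37. ]
10 False 18.538864455055975 [-15.6   3.2  47.6]
26.975
```

View pics/w5.png

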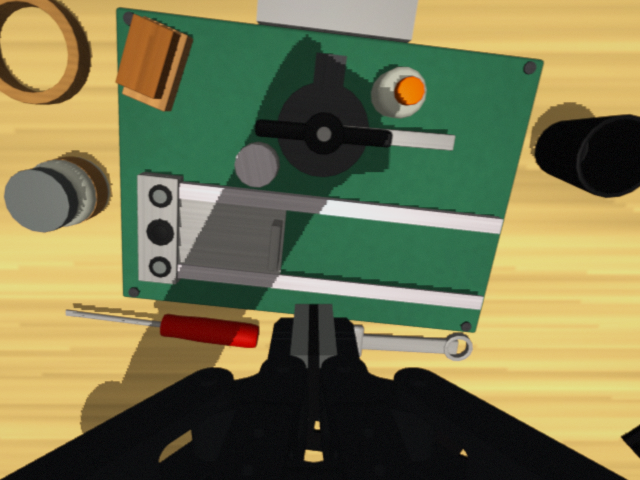

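The pin is hard against its bottom at 18.6 mm. The shutter is home over the port, the knob is at its stop, and everything else is where it was.

```bash
python3 -c "
from h import *
print(workorder.close_job())"
```

```text
the job is handed in; nothing more can be done
None
```

The job is handed in after about 27 s: the knob is at its counterclockwise stop, the shutter is home over the port, the pin is pressed flush, and the last wrist picture shows the bystanders in view where they were.

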